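# Quarter-turn a spindle unit in the bench vice

### The arm

A 6-joint arm with a two-finger parallel gripper is mounted at the origin on the work surface. World frame = base frame: x ahead of the robot, y to its left, z up, the work surface at z = 0. Lengths are in m, angles in rad, forces in N, time in s.
With the tool pointing down it reaches from about 0.35 to 0.85 m from the base axis. Payload 8.1 kg.
Tool frame: the origin (TCP) lies at the very end of the fingers, on their centre line; the grasp point (between the pads) lies robot.grip_point_offset behind it (robot.grip_point_offset is the distance from the TCP to the grasp point, in m); z points along the fingers, y is the line along which they close (so a half turn about z gives the same grasp; the last joint's range is limited). The gripper opens to 93 mm and grips with 3 to 60 N. Pads are 15 mm wide; open, the fingers measure 128 mm over their backs; the gripper's body (75 mm by 188 mm) begins 65 mm behind the grasp point.
Start: joints at [1.088, 0.13, 1.488, -0, 1.523, -0.085], TCP at [0.232, 0.553, 0.219] pointing down, gripper open.
Joint ranges: [-2.96, 2.96], [-0.89, 2.26], [0.02, 2.5], [-1.34, 4.48], [0, 2.73], [-2.66, 2.66]. Speed limits (rad/s): [2.39, 2.39, 2.79, 3.14, 3.14, 3.14].

### API

Orientations are given as a rotation vector (axis times angle).
In Python, from plant import robot, eyes gives the robot as it stands. The module is installed in compiled form; this text tells all that it offers.
- The arm moves only by the tool apply_moves, never from a script. Its argument "steps" is one flat list of numbers, 7 for each row, row after row: the shift along the tool's x, y, z in units of 30 mm (1.0 is 30 mm), then the turn, a rotation vector about the tool's x, y, z in units of 6 degrees (1.0 is 6 degrees), then the opening in per cent of the stroke, from 0 (shut) to 100 (fully open). In form: [dx, dy, dz, ax, ay, az, fingers, dx, dy, dz, ax, ay, az, fingers, ...]. A call has 1 to 12 rows; each row shifts and turns the commanded pose from where the row before left it, along the tool's axes as they then stand; what a row does not reach is not made up. A row lasts 1/12 s, in which the tool goes at most 41.7 mm and 7.16 degrees, less where a joint would pass 70% of its speed; a pose out of reach is approached as far as the arm can. A call is refused whole if a number of a shift passes 1 or a number of a turn 1, either way. A call with a gripper value outside its range is refused whole. The fingers move at their own pace and stop on an object; "grip_force" is the grip in N (left out, the last holds). Time passes only in rows, so rows that do not move let the fingers close. It gives the time, the measured TCP pose, the force, the opening and the grip force at its end, in the units of the state.
- robot.read_state(): the state, without advancing time (a new reading comes with each control period).
- eyes.read_camera(name): name is "side" or "top"; returns the picture (384x512x3 uint8, red, green, blue); there is no depth.
- eyes.calibration(name): a dict with "K" (3x3 intrinsics, pixels), "k1" (the pictures are not rectified: a ray, as slopes to the right and down, at radius r is drawn at 1 + k1 r^2 times it, then the intrinsics apply), "R" (3x3) and "t" (3): a world point X has camera coordinates R X + t. Camera axes: x right, y down, z forward; pixel columns grow to the right and rows downward; lengths in m; the calibration is good to about 2 mm. A picture is of the moment at which its call begins. calibration takes no time and is no camera call.
- robot.close_job(): hands the job in; it is judged then, once.
Trained networks look in the newest picture that a camera, given by its name, has taken for a name from the list of things; names that differ only in an ending like _2 or _b are one class to them, and where a whole thing is asked for, a point or a joint stands for the part that bears it (a point fixed in the world has none). Each returns a list of dicts, best first, with "conf" (0 to 1); they miss things now and then, are a little off and sometimes report something else, mostly with a low value. They report only what shows in the picture. A call takes as long as a camera call.
- eyes.search_frame(camera, thing): "rect" ([left, top, width, height] in pixels, round what is visible of it).
- eyes.place_of(camera, thing): "xy" ([column, row] in pixels: a listed point, or the origin of a listed thing).
The state is a dict: "t": time; "q": joint angles; "dq": joint speeds; "joint_torque": joint torques, N m; "tool_pos": TCP position; "orientation": TCP orientation; "force": force on the tool from outside, world axes, zero at the start; "wrist_torque": the same for the moment, N m; "opening": finger opening in m; "gripper_force": force on a finger pad.
Only numpy, scipy, OpenCV 4.12 (cv2) and the standard library are available. Lean on these libraries where they do the work, as an engineer would, in place of code of your own. Each camera call takes 0.05 s, during which the arm holds its last target. There are 200 camera calls.

### The job

The spindle unit stands in the blue bench vice with its red cable socket facing along the jaws. Back the vice screw off just enough (about a quarter of a turn, never more than half a turn) to free the unit, turn the unit a quarter turn where it stands so that its red socket points away from the vice handle, out over the fixed jaw, and then retighten the vice by feel until it grips the unit firmly, without straining it. Do not twist the unit while it is still clamped, lift it out of the vice or disturb the other things on the bench.

Things in the scene. Friction and masses are not known exactly. Their poses are not given: they have to be found in the camera images.
- vice: Blue bench vice, fixed to the bench (place and yaw vary). Origin at table height under the middle of where the unit stands; z up, y along the screw from the handle (-y) to the fixed jaw (+y), x along the jaw faces. Bed 110 (x) x 170 (y) mm, 30 mm high, y from -110 to +60 mm. Blue end block 70 mm wide at y = -105 to -85 mm, top at z = 105 mm. The three-spoke handle is at y = -155 mm.
- jaw: Black stiff-rubber facing of the steel moving jaw, 70 mm wide (x), z from 32 to 108 mm; with the steel it is 32 mm thick. Origin at the middle of its flat gripping face, which looks to the fixed jaw; axes as the vice's. The screw moves it in y only; under squeeze it yields 1 mm per 50 N.
- hub (a point): Centre of the three-spoke handle, on the screw's axis: x = 0, y = -155, z = 85 mm of the vice. It does not move along y as the screw turns. Loose, the handle turns with a steady drag of about 0.12 N m (2 N at a knob), a little more when turned fast. As the jaw squeezes the unit the drag rises: 1 N more at a knob is about 14 N more squeeze, and 0.1 rad is 20 N.
- screw (a joint): Turn of the screw and handle, rad, growing as the vice opens; stops at -2.4 and 3.5, starts clamped near 0. Gap between the unloaded jaw faces = 42 mm + 4 mm per rad. Opening carries the uppermost knob to the vice's -x, tightening to +x (clockwise seen from the handle). Nearly self-locking: let go, it keeps at most about 30 N of squeeze. Over 120 N of squeeze strains it.
- knob0 (a point): Centre of a black handle knob, a freely revolving disc 22 mm across, 20 mm thick along the vice's y, on an 8 mm steel spoke; three, 120 degrees apart, 55 mm from the hub in the plane y = -155 mm of the vice. Knob k lies from the hub at x = -55 sin a, z = +55 cos a mm (vice axes), a = screw - 0.7 + 2.094 k rad, the angle from straight up towards the vice's -x.
- knob1 (a point): The second knob of the handle, 120 degrees on from knob0 (k = 1).
- knob2 (a point): The third knob of the handle, 120 degrees on from knob1 (k = 2).
- unit: Spindle unit in the vice, 0.3 to 0.5 kg, 148 mm tall, loose, standing on the vice's bed. Origin at the centre of its foot, z up, x towards its red socket. Body with flats up to z = 100 mm: 42 mm across along y (gripped at the start), 38 mm along x (gripped afterwards), 46.6 mm over the corners: it turns freely once the jaws are 47 mm apart or more. Round cap 42 mm wide at z = 100 to 112 mm.
- unit_socket (a point): Outer end of the red cable socket (18 mm wide, 14 mm high) that sticks out of the unit along its x: 35 mm from the unit's axis, 90.5 mm above its foot, just above the jaws' tops. At the start it points along the vice's +x; at the end it must point along the vice's +y, over the fixed jaw.
- unit_top (a point): Centre of the top of the unit's black grip block, 148 mm above its foot. The block is 36 mm (along the unit's x) x 22 mm (along its y) and 36 mm high: pinch it across its 22 mm to turn the unit.
- fixed_jaw (a point): Middle of the flat gripping face of the vice's fixed jaw, at x = 0, y = +21, z = 70 mm of the vice. The jaw is 70 mm wide (x), 30 mm thick (y = +21 to +51 mm), its top at z = 110 mm.
- spare: Bystander: a second spindle unit of the same shape with a yellow socket, standing loose on the bench; leave it alone. Origin under its centre.
- tape: Bystander: blue roll of tape lying near the vice, 60 mm across, 22 mm high, loose. Origin under its centre.
- mouse: Bystander: black computer mouse, 100 x 58 x 29 mm, loose. Origin under its centre.
- driver: Bystander: screwdriver lying on the bench, loose.
- offcut: Bystander: black extrusion offcut, 160 x 30 x 30 mm, loose. Origin under its centre.
- cap: Bystander: black round end cap, 54 mm across, 14 mm high, loose. Origin under its centre.

How it is judged:
By the outcome, as a careful person would: the job done as asked, in the order asked, and still so for the second after the job is handed in, with the robot touching nothing.
It also fails if it takes over 72 s, if anything falls off the work surface, if the arm or the gripper's body presses on something with over 40 N, if the wrist force passes 120 N, or if a joint passes its speed limit or range.

## Working session

There is one attempt and no reset: what is moved stays moved. The work goes in short steps, Python scripts to look and compute and a tool call to move; the robot and the scene stay as the last step left them, time stands still between calls to the robot, and variables do not carry over. Pictures are saved under pics/ and viewed, at most 10 in all, crops included, and the job is handed in when it is done.

Besides the shell and the picture viewer there is one more tool, called by a JSON object that holds its "name" and its "arguments", one argument or row to a line. apply_moves: Moves the arm, as the interface text tells. Its arguments: {"type":"object","properties":{"steps":{"type":"array"},"grip_force":{"type":"number"}},"required":["steps"]}

```bash
mkdir -p pics; cat > h.py <<'E'
import numpy as np, cv2
from scipy.spatial.transform import Rotation as Ro
from scipy.optimize import least_squares
from plant import robot, eyes
def proj(c,X):
    k=eyes.calibration(c); p=np.atleast_2d(X)@np.array(k["R"]).T+np.array(k["t"])
    s=p[:,:2]/p[:,2:]; s=s*(1+k["k1"]*(s**2).sum(1,keepdims=True))
    K=np.array(k["K"]); return s@K[:2,:2].T+K[:2,2]
def vw(v,P): # v=(x,y,yaw), P vice-frame pts
    P=np.atleast_2d(P); c,s=np.cos(v[2]),np.sin(v[2])
    return np.c_[v[0]+c*P[:,0]-s*P[:,1], v[1]+s*P[:,0]+c*P[:,1], P[:,2]]
def snap(c,n):
    cv2.imwrite(f"pics/{n}.png",eyes.read_camera(c)[:,:,::-1])
E
python3 - <<'E'
from h import *
for c in("top","side"):
    snap(c,c+"0")
    k=eyes.calibration(c);print(c,np.round(-np.array(k["R"]).T@np.array(k["t"]),3),np.round(k["K"],0).tolist())
    for n in("vice","hub","knob0","knob1","knob2","unit_top","unit_socket","fixed_jaw","jaw","unit","tape","spare","mouse","offcut","cap","driver"):
        print(n,[(np.round(d["xy"],1).tolist(),round(d["conf"],2)) for d in eyes.place_of(c,n)[:3]])
s=robot.read_state();print(s,robot.grip_point_offset)
E
```

```text
top [ 0.333 -0.014  1.308] [[445.0, 0.0, 254.0], [0.0, 445.0, 196.0], [0.0, 0.0, 1.0]]
vice [([213.2, 205.6], 0.71)]
hub [([262.2, 218.9], 0.69)]
knob0 [([266.0, 200.8], 0.83), ([266.1, 215.7], 0.79), ([261.2, 233.8], 0.67)]
knob1 [([266.0, 200.8], 0.83), ([266.1, 215.7], 0.79), ([261.2, 233.8], 0.67)]
knob2 [([266.0, 200.8], 0.83), ([266.1, 215.7], 0.79), ([261.2, 233.8], 0.67)]
unit_top [([208.4, 190.9], 0.58)]
unit_socket [([211.5, 187.0], 0.6)]
fixed_jaw [([201.8, 199.5], 0.79)]
jaw [([222.6, 204.3], 0.68)]
unit [([215.7, 203.6], 0.63), ([205.0, 197.9], 0.17)]
tape [([266.9, 215.5], 0.73), ([234.0, 182.5], 0.71), ([178.0, 195.2], 0.16)]
spare [([121.0, 205.8], 0.82), ([209.8, 185.0], 0.39)]
mouse [([396.2, 202.6], 0.81)]
offcut [([329.6, 156.7], 0.57)]
cap [([175.8, 193.0], 0.59), ([333.1, 155.5], 0.25), ([265.9, 214.4], 0.2)]
driver [([362.6, 237.5], 0.83), ([178.6, 196.1], 0.69)]
side [ 0.33  -1.115  1.068] [[467.0, 0.0, 244.0], [0.0, 467.0, 196.0], [0.0, 0.0, 1.0]]
vice [([230.6, 206.6], 0.63)]
hub [([218.0, 218.3], 0.68)]
knob0 [([225.6, 235.5], 0.84), ([232.8, 214.3], 0.58)]
[... 535 characters left out ...]
225.3, 311.2], 0.57)]
{'t': 1.7, 'q': array([ 1.08757815e+00,  1.30421214e-01,  1.48817775e+00,  7.14356852e-07,
        1.52296372e+00, -8.53999145e-02]), 'dq': array([-0.0008568 ,  0.00050443, -0.00013769,  0.00024053, -0.00024872,
       -0.00220283]), 'joint_torque': array([ 4.69517709e-04, -5.59746230e+01, -4.92045450e+01,  7.66167068e-02,
        2.27194262e-02, -2.15091706e-05]), 'tool_pos': array([0.23243606, 0.5531771 , 0.21863477]), 'orientation': array([6.20777508e-01, 3.07964140e+00, 4.54897223e-05]), 'force': array([ 0.23972988, -0.92471874,  0.60700169]), 'wrist_torque': array([ 0.03638289, -0.01678245, -0.00098706]), 'gripper_force': 0.0, 'opening': 0.09289901060199958} 0.0188
```

View pics/top0.png

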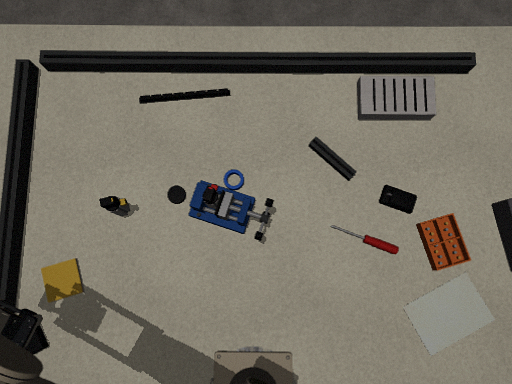

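View pics/side0.png

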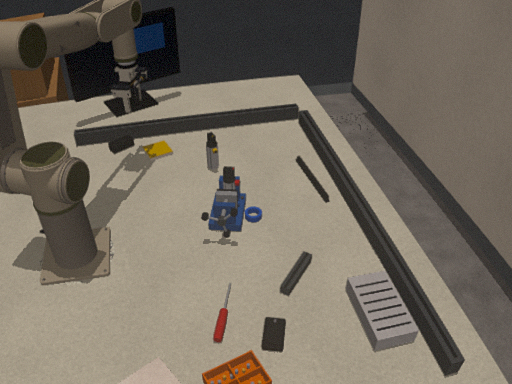

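```bash
cat > fit.py <<'E'
from h import *
def kn(k,s=0,r=55):
    a=s-.7+2.094*k; return [-r*np.sin(a)/1e3,-.155,.085+r*np.cos(a)/1e3]
E
python3 - <<'E'
from fit import *
hub=[0,-.155,.085]; fj=[0,.021,.07]; jw=[0,-.021,.07]; ut=[0,0,.178]; us=[.035,0,.1205]
O=[("top",[0,0,0],(213.2,205.6)),("top",hub,(262.2,218.9)),("top",kn(0),(266,200.8)),("top",kn(1),(261.2,233.8)),("top",ut,(208.4,190.9)),("top",us,(211.5,187)),("top",fj,(201.8,199.5)),("top",jw,(222.6,204.3)),
("side",[0,0,0],(230.6,206.6)),("side",hub,(218,218.3)),("side",kn(2),(225.6,235.5)),("side",kn(0),(232.8,214.3)),("side",ut,(228.2,164.9)),("side",us,(241.4,184.6)),("side",fj,(229.2,192.3)),("side",jw,(229.7,195.9))]
f=lambda v:np.ravel([proj(c,vw(v,P))[0]-p for c,P,p in O])
r=least_squares(f,[.35,.1,0],loss="soft_l1",f_scale=2);v=r.x
print(v);print(np.round(f(v).reshape(-1,2),1))
for c,roi in(("top",(180,160,110,90)),("side",(180,150,110,90))):
    im=cv2.imread(f"pics/{c}0.png");S=6
    x,y,w,h=roi;im=cv2.resize(im[y:y+h,x:x+w],None,fx=S,fy=S,interpolation=cv2.INTER_CUBIC)
    im=cv2.convertScaleAbs(im,alpha=1.6)
    for P in[[0,0,0],hub,kn(0),kn(1),kn(2),ut,us,fj,jw]+[[a,b,.03] for a in(-.055,.055) for b in(-.11,.06)]+[[a,b,.11] for a in(-.035,.035) for b in(.021,.051)]:
        q=(proj(c,vw(v,P))[0]-[x,y]+.5)*S; cv2.circle(im,tuple(int(i) for i in q),4,(0,255,0),1)
    cv2.imwrite(f"pics/{c}_f.png",im)
E
```

```text
[ 0.52654764  0.1208299  -0.32032818]
[[ 0.5 -1.7]
 [ 1.1 -1.5]
 [ 1.7  2.3]
 [-4.3  1.9]
 [-1.6  2.9]
 [ 2.1 -1.6]
 [ 2.4 -1.6]
 [-4.4 -1.6]
 [-1.5  2.5]
 [ 3.6  2.1]
 [ 2.4 -2.8]
 [-0.4 -3.3]
 [-0.8  2.9]
 [-3.1 -2.2]
 [ 0.1 -2.5]
 [-2.1  1.5]]
```

View pics/top_f.png

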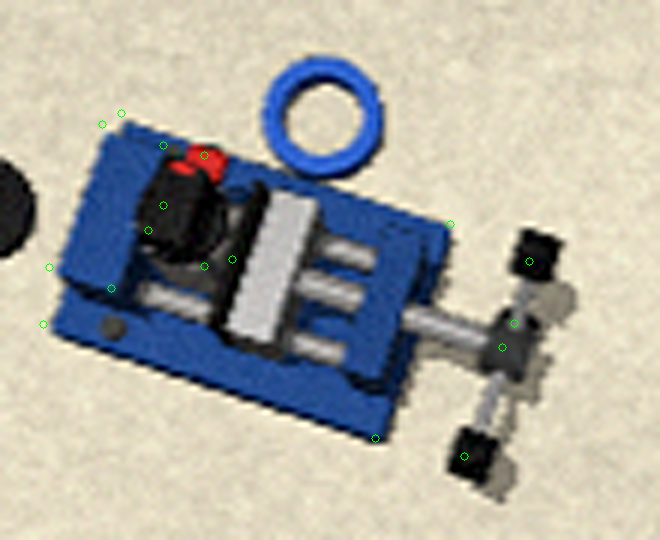

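View pics/side_f.png

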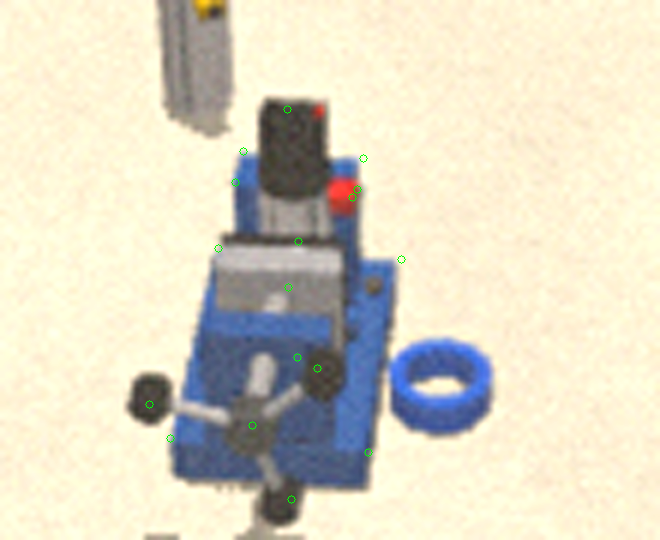

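```bash
python3 - <<'E'
from fit import *
hub=[0,-.155,.085]
T=[([.055,-.11,.03],(452,226)),([-.055,-.11,.03],(385,440)),([-.055,.06,.03],(52,332)),([-.035,.051,.11],(62,272)),([-.035,.021,.11],(128,302)),(kn(0),(537,254)),(kn(1),(474,455)),(hub,(510,347)),([0,0,.178],(185,190))]
S=[([-.055,-.11,.03],(174,448)),([.055,-.11,.03],(370,450)),([.055,.06,.03],(398,262)),(kn(0),(324,375)),(kn(1),(150,398)),(kn(2),(279,503)),(hub,(252,425)),([0,0,.178],(295,103)),([-.035,.051,.11],(240,156)),([.035,.051,.11],(361,160))]
def mk(v):
    o=[]
    for c,L,b in(("top",T,(180,160)),("side",S,(180,150))):
        for P,q in L: o.append(proj(c,vw(v,P))[0]-(np.array(q)/6-.5+b))
    return np.ravel(o)
for m in("both","top","side"):
    g=(lambda v:mk(v)) if m=="both" else (lambda v:mk(v)[:18]) if m=="top" else (lambda v:mk(v)[18:])
    r=least_squares(g,[.52,.12,-.3],loss="soft_l1",f_scale=1);print(m,r.x)
    if m=="both": v=r.x;print(np.round(mk(v).reshape(-1,2),1).tolist())
np.save("v.npy",v)
print(vw(v,[[0,0,.178],hub,kn(0),kn(1),kn(2)]))
E
```

```text
both [ 0.52515706  0.11746315 -0.3060575 ]
[[0.8, -0.4], [0.0, -0.2], [-0.1, -0.4], [-0.8, 0.0], [-1.5, -1.6], [0.0, 1.0], [0.2, 0.2], [0.3, -0.2], [-2.2, 3.2], [-0.4, -0.6], [-0.0, 1.0], [0.2, 0.1], [-0.6, -0.3], [0.4, 2.1], [2.5, 0.2], [0.6, 0.9], [-1.5, 1.8], [0.1, -0.1], [0.1, 0.2]]
top [ 0.52501614  0.11683434 -0.30389139]
side [ 0.52579714  0.11967457 -0.3127829 ]
[[ 0.52515706  0.11746315  0.178     ]
 [ 0.47845529 -0.03033382  0.085     ]
 [ 0.5122407  -0.04100954  0.12706632]
 [ 0.42682869 -0.01402055  0.09467322]
 [ 0.49626115 -0.03596022  0.03326708]]
```

```bash
cat >> fit.py <<'E'
def Rt(v,a=0): # tool: x=-vice x, y=+vice y, z down; a = extra yaw (world)
    return (Ro.from_euler("z",v[2]+a)*Ro.from_matrix(np.diag([-1.,1,-1])))
def delta(v,P,a=0):
    s=robot.read_state();R=Ro.from_rotvec(s["orientation"])
    d=R.inv().apply(vw(v,P)[0]-s["tool_pos"]); w=(R.inv()*Rt(v,a)).as_rotvec(degrees=True)
    c,sn=np.cos(v[2]),np.sin(v[2]);F=s["force"];fv=[c*F[0]+sn*F[1],-sn*F[0]+c*F[1],F[2]]
    p=s["tool_pos"]-[v[0],v[1],0];pv=[c*p[0]+sn*p[1],-sn*p[0]+c*p[1],p[2]]
    print("t %.2f open %.1f gf %.1f"%(s["t"],s["opening"]*1e3,s["gripper_force"]),"posV mm",np.round(np.array(pv)*1e3,1),"FV",np.round(fv,1))
    print("d units",np.round(d/.03,3),"turn units",np.round(w/6,3))
E
python3 - <<'E'
from fit import *
v=np.load("v.npy");hub=[0,-.155,.085]
K=[("top",0,(537,254)),("top",1,(474,455)),("side",0,(324,375)),("side",1,(150,398)),("side",2,(279,503))]
f=lambda x:np.ravel([proj(c,vw([x[1],x[2],v[2]],kn(k,x[0])))[0]-(np.array(q)/6-.5+((180,160) if c=="top" else (180,150))) for c,k,q in K]+[(x[1:]-v[:2])*400/1.])
r=least_squares(f,[0,*v[:2]]);print(r.x,v,np.round(f(r.x),1))
k=np.array(kn(0,r.x[0]));print(k); delta(v,[k[0],k[1],.22])
E
```

```text
[-0.10933105  0.52395057  0.11887923] [ 0.52515706  0.11746315 -0.3060575 ] [-0.   0.1 -0.2 -0.1  0.4  0.5  0.2  0.5  0.3  0.2 -0.5  0.6]
[ 0.03981042 -0.155       0.12294905]
t 1.70 open 92.9 gf 0.0 posV mm [-410.4  327.3  218.6] FV [ 0.5 -0.8  0.6]
d units [-16.417 -14.633  -0.046] turn units [ 0.     0.    -0.876]
```

{"name": "apply_moves", "arguments": {
  "steps": [0, 0, 0, 0, 0, -0.876, 60, -0.85, -0.9, 0, 0, 0, 0, 50, -0.85, -0.9, 0, 0, 0, 0, 50, -0.85, -0.9, 0, 0, 0, 0, 50, -0.85, -0.9, 0, 0, 0, 0, 50, -0.85, -0.9, 0, 0, 0, 0, 50, -0.85, -0.9, 0, 0, 0, 0, 50, -0.85, -0.9, 0, 0, 0, 0, 50, -0.85, -0.9, 0, 0, 0, 0, 50, -0.85, -0.9, 0, 0, 0, 0, 50, -0.85, -0.9, 0, 0, 0, 0, 50, -0.85, -0.9, 0, 0, 0, 0, 50],
  "grip_force": 12
}}

```text
t: 2.7
tool_pos: [0.4109, 0.1838, 0.219]
orientation: [0.478, 3.104, 0.001]
force: [0.2, 0.7, 0.2]
opening: 0.0461
gripper_force: 0.0
```

{"name": "apply_moves", "arguments": {
  "steps": [-0.85, -0.9, 0, 0, 0, 0, 50, -0.85, -0.9, 0, 0, 0, 0, 50, -0.85, -0.9, 0, 0, 0, 0, 50, -0.85, -0.9, 0, 0, 0, 0, 50, -0.85, -0.9, 0, 0, 0, 0, 50, 0, 0, 0, 0, 0, 0, 50, 0, 0, 0, 0, 0, 0, 50]
}}

```text
t: 3.28
tool_pos: [0.4917, 0.0165, 0.2185]
orientation: [-0.485, -3.104, 0.0]
force: [0.3, 0.2, -0.3]
opening: 0.0465
gripper_force: 0.0
```

```bash
python3 - <<'E'
from fit import *
v=np.load("v.npy");k=kn(0,-.109);delta(v,[k[0],k[1],k[2]-.0188])
E
```

```text
t 3.28 open 46.5 gf 0.0 posV mm [  -1.5 -106.3  218.5] FV [ 0.3  0.3 -0.3]
d units [-1.385 -1.616  3.811] turn units [-0.001 -0.004 -0.036]
```

{"name": "apply_moves", "arguments": {
  "steps": [-0.7, -0.81, 0, 0, 0, 0, 50, -0.685, -0.806, 0, 0, 0, -0.036, 50, 0, 0, 0.8, 0, 0, 0, 50, 0, 0, 0.8, 0, 0, 0, 50, 0, 0, 0.8, 0, 0, 0, 50, 0, 0, 0.8, 0, 0, 0, 50, 0, 0, 0.6, 0, 0, 0, 50, 0, 0, 0, 0, 0, 0, 50, 0, 0, 0, 0, 0, 0, 50]
}}

```text
t: 4.03
tool_pos: [0.5152, -0.0392, 0.104]
orientation: [-0.471, -3.104, -0.0]
force: [0.0, -0.0, 0.2]
opening: 0.0462
gripper_force: 0.0
```

```bash
python3 - <<'E'
from fit import *
v=np.load("v.npy");k=kn(0,-.109);delta(v,[k[0],k[1],k[2]-.0188])
im=[]
for c,(x,y) in(("top",(215,170)),("side",(185,170))):
    i=eyes.read_camera(c)[y:y+80,x:x+80,::-1];im.append(cv2.resize(i,(400,400),interpolation=cv2.INTER_CUBIC))
cv2.imwrite("pics/g1.png",cv2.convertScaleAbs(np.hstack(im),alpha=1.4))
E
```

```text
t 4.03 open 46.2 gf 0.0 posV mm [  37.7 -152.3  104. ] FV [ 0.1 -0.   0.2]
d units [-0.068 -0.089 -0.005] turn units [-0.001 -0.024  0.048]
```

View pics/g1.png

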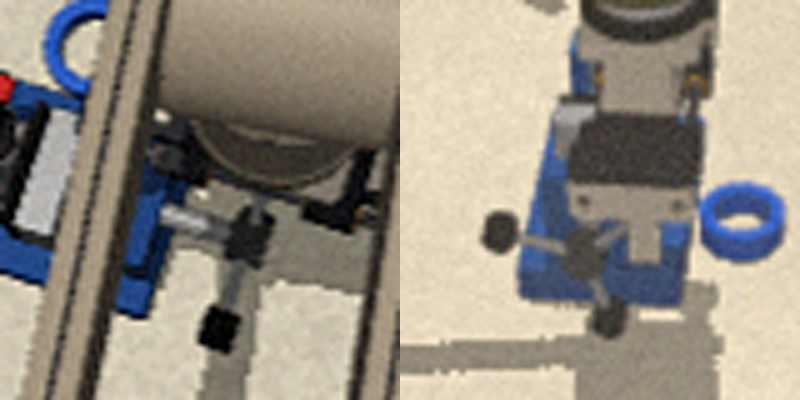

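The picture shows the near finger at about (640,240) of the right crop in front of knob0, straddling it; knobs 1 and 2 are free. Closing.

{"name": "apply_moves", "arguments": {
  "steps": [-0.068, -0.089, 0, 0, 0, 0.048, 35, 0, 0, 0, 0, 0, 0, 20, 0, 0, 0, 0, 0, 0, 10, 0, 0, 0, 0, 0, 0, 10, 0, 0, 0, 0, 0, 0, 10, 0, 0, 0, 0, 0, 0, 10]
}}

```text
t: 4.63
tool_pos: [0.5185, -0.0419, 0.1054]
orientation: [0.48, 3.103, 0.005]
force: [3.9, 9.2, 0.3]
opening: 0.0195
gripper_force: 12.0
```

```bash
python3 - <<'E'
from fit import *
v=np.load("v.npy");k=kn(0,-.109);delta(v,[k[0],k[1],k[2]-.0188])
# arc rows (tool units) for screw from s0 to s1
def arc(s0,s1,n,k):
    s=np.linspace(s0,s1,n+1);P=np.array([kn(k,i) for i in s]);d=np.diff(P,axis=0)/.03
    for i,j in zip(s[1:],d): print(round(i,3),np.round([-j[0],j[1],-j[2]],3))
arc(-.11,1.69,18,0)
E
```

```text
t 4.63 open 19.5 gf 12.0 posV mm [  41.7 -154.   105.4] FV [0.9 9.9 0.3]
d units [ 0.064 -0.034  0.04 ] turn units [ 0.033  0.014 -0.01 ]
-0.01 [ 0.133  0.    -0.126]
0.09 [ 0.145  0.    -0.112]
0.19 [ 0.155  0.    -0.097]
0.29 [ 0.164  0.    -0.081]
0.39 [ 0.172  0.    -0.065]
0.49 [ 0.177  0.    -0.047]
0.59 [ 0.181  0.    -0.029]
0.69 [ 0.183  0.    -0.011]
0.79 [0.183 0.    0.007]
0.89 [0.181 0.    0.026]
0.99 [0.178 0.    0.044]
1.09 [0.173 0.    0.061]
1.19 [0.166 0.    0.078]
1.29 [0.157 0.    0.094]
1.39 [0.147 0.    0.109]
1.49 [0.135 0.    0.124]
1.59 [0.122 0.    0.136]
1.69 [0.108 0.    0.148]
```

{"name": "apply_moves", "arguments": {
  "steps": [0.01, 0.04, 0, 0, 0, 0, 10, 0, 0, 0, 0, 0, 0, 10, 0.133, 0, -0.126, 0, 0, 0, 10, 0.145, 0, -0.112, 0, 0, 0, 10, 0.155, 0, -0.097, 0, 0, 0, 10, 0.164, 0, -0.081, 0, 0, 0, 10, 0, 0, 0, 0, 0, 0, 10]
}}

```text
t: 5.22
tool_pos: [0.5005, -0.0361, 0.1179]
orientation: [0.48, 3.104, 0.002]
force: [1.3, 5.6, 4.0]
opening: 0.0198
gripper_force: 12.0
```

```bash
python3 - <<'E'
from fit import *
v=np.load("v.npy");k=kn(0,.29);delta(v,[k[0],k[1],k[2]-.0188])
E
```

```text
t 5.22 open 19.8 gf 12.0 posV mm [  22.8 -153.8  117.9] FV [-0.4  5.7  4. ]
d units [ 0.028 -0.039  0.041] turn units [ 0.015  0.007 -0.01 ]
```

{"name": "apply_moves", "arguments": {
  "steps": [0.172, 0.02, -0.085, 0, 0, 0, 10, 0.177, 0, -0.047, 0, 0, 0, 10, 0.181, 0, -0.029, 0, 0, 0, 10, 0.183, 0, -0.011, 0, 0, 0, 10, 0.183, 0, 0.007, 0, 0, 0, 10, 0.181, 0, 0.026, 0, 0, 0, 10, 0.178, 0, 0.044, 0, 0, 0, 10, 0.173, 0, 0.061, 0, 0, 0, 10, 0.166, 0, 0.078, 0, 0, 0, 10, 0.157, 0, 0.094, 0, 0, 0, 10, 0, 0, 0, 0, 0, 0, 10]
}}

```text
t: 6.13
tool_pos: [0.4501, -0.02, 0.1117]
orientation: [0.481, 3.104, 0.001]
force: [9.5, 2.9, -13.9]
opening: 0.0198
gripper_force: 12.0
```

```bash
python3 - <<'E'
from fit import *
v=np.load("v.npy");k=kn(0,1.29);delta(v,[k[0],k[1],k[2]-.0188])
E
```

```text
t 6.13 open 19.8 gf 12.0 posV mm [ -30.2 -153.7  111.7] FV [  8.2   5.6 -13.9]
d units [ 0.014 -0.042 -0.007] turn units [ 0.007  0.003 -0.013]
```

{"name": "apply_moves", "arguments": {
  "steps": [0.12, 0.02, 0.15, 0, 0, 0, 10, 0.13, 0, 0.13, 0, 0, 0, 10, 0.12, 0, 0.14, 0, 0, 0, 10, 0.1, 0, 0.14, 0, 0, 0, 10, 0, 0, 0, 0, 0, 0, 10, 0, 0, 0, 0, 0, 0, 10]
}}

```text
t: 6.63
tool_pos: [0.4363, -0.0156, 0.0957]
orientation: [-0.481, -3.103, 0.0]
force: [-1.1, 2.1, -1.4]
opening: 0.02
gripper_force: 12.0
```

```bash
python3 - <<'E'
from fit import *
v=np.load("v.npy");k=kn(0,1.69);delta(v,[k[0],k[1],k[2]-.0188])
E
```

```text
t 6.63 open 20.0 gf 12.0 posV mm [ -44.7 -153.6   95.7] FV [-1.7  1.6 -1.4]
d units [ 0.044 -0.046 -0.021] turn units [-0.003 -0.017 -0.013]
```

{"name": "apply_moves", "arguments": {
  "steps": [0, 0, 0, 0, 0, 0, 50, 0, 0, 0, 0, 0, 0, 50, 0, 0, 0, 0, 0, 0, 50, 0, 0, -0.8, 0, 0, 0, 50, 0, 0, -0.8, 0, 0, 0, 50, 0, 0, -0.8, 0, 0, 0, 50, 0, 0, -0.8, 0, 0, 0, 50, 0, 0, -0.8, 0, 0, 0, 50]
}}

```text
t: 7.3
tool_pos: [0.4373, -0.0159, 0.2175]
orientation: [0.481, 3.104, -0.0]
force: [0.5, 0.1, 0.3]
opening: 0.0466
gripper_force: 0.0
```

{"name": "apply_moves", "arguments": {
  "steps": [-0.25, 0.86, 0, 0, 0, 0, 50, -0.25, 0.86, 0, 0, 0, 0, 50, -0.25, 0.86, 0, 0, 0, 0, 50, -0.25, 0.86, 0, 0, 0, 0, 50, -0.25, 0.86, 0, 0, 0, 0, 50, -0.24, 0.86, 0, 0, 0, 0, 50, 0, 0, 0, 0, 0, 0, 50, 0, 0, 0, 0, 0, 0, 50]
}}

```text
t: 7.97
tool_pos: [0.527, 0.1191, 0.2158]
orientation: [-0.478, -3.104, 0.001]
force: [0.7, 0.5, 0.6]
opening: 0.0463
gripper_force: 0.0
```

```bash
python3 - <<'E'
from fit import *
v=np.load("v.npy");v[:2]+=.0015*np.array([-np.sin(v[2]),np.cos(v[2])]);np.save("v.npy",v)
delta(v,[0,0,.1475])
im=[]
for c,(x,y) in(("top",(180,160)),("side",(185,155))):
    i=eyes.read_camera(c);i=i[y:y+100,x:x+100,::-1];im.append(cv2.resize(i,(400,400),interpolation=cv2.INTER_CUBIC))
cv2.imwrite("pics/g2.png",cv2.convertScaleAbs(np.hstack(im),alpha=1.4))
E
```

```text
t 7.97 open 46.3 gf 0.0 posV mm [  1.2   0.6 215.8] FV [0.5 0.7 0.6]
d units [ 0.039 -0.019  2.276] turn units [-0.007 -0.007  0.006]
```

View pics/g2.png

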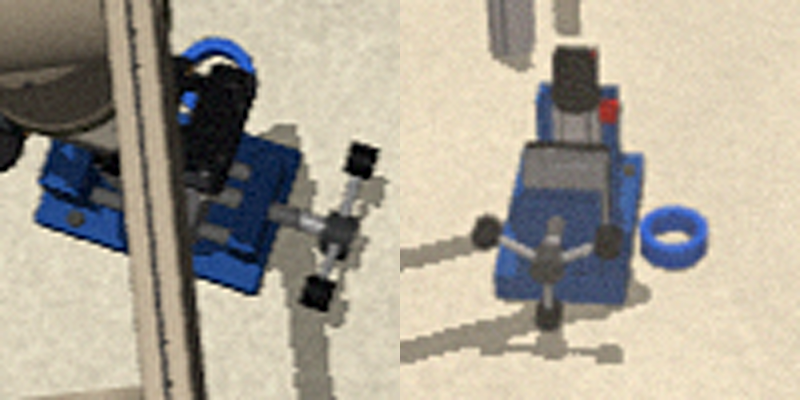

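Side crop: socket still red at (608,110) along the jaws, knobs at (605,240), (485,232), (548,315), consistent with the screw near 1.7; jaw gap visibly opened. Descend onto the grip block.

{"name": "apply_moves", "arguments": {
  "steps": [0.039, -0.019, 0.7, 0, 0, 0, 50, 0, 0, 0.7, 0, 0, 0, 50, 0, 0, 0.5, 0, 0, 0, 50, 0, 0, 0.35, 0, 0, 0, 50, 0, 0, 0, 0, 0, 0, 45, 0, 0, 0, 0, 0, 0, 35, 0, 0, 0, 0, 0, 0, 30, 0, 0, 0, 0, 0, 0, 25, 0, 0, 0, 0, 0, 0, 15, 0, 0, 0, 0, 0, 0, 15, 0, 0, 0, 0, 0, 0, 15, 0, 0, 0, 0, 0, 0, 15],
  "grip_force": 15
}}

```text
t: 9.07
tool_pos: [0.5264, 0.1184, 0.1501]
orientation: [0.48, 3.102, 0.001]
force: [0.1, 0.1, 6.7]
opening: 0.0219
gripper_force: 15.0
```

```bash
python3 - <<'E'
from fit import *
v=np.load("v.npy");delta(v,[0,0,.1475])
E
```

```text
t 9.07 open 21.9 gf 15.0 posV mm [  0.9  -0.3 150.1] FV [0.1 0.2 6.7]
d units [0.03  0.009 0.086] turn units [ 0.009  0.021 -0.011]
```

{"name": "apply_moves", "arguments": {
  "steps": [0, 0, -0.05, 0, 0, 0, 15, 0, 0.05, 0, 0, 0, 0, 15, 0, 0, 0, 0, 0, 0, 15, 0, 0, 0, 0, 0, 0, 15]
}}

```text
t: 9.4
tool_pos: [0.5255, 0.1189, 0.1501]
orientation: [-0.481, -3.104, 0.002]
force: [-3.3, -5.5, 3.6]
opening: 0.0217
gripper_force: 15.0
```

```bash
python3 - <<'E'
from fit import *
v=np.load("v.npy");delta(v,[0,0,.1475])
E
```

```text
t 9.40 open 21.7 gf 15.0 posV mm [-1.000e-01  0.000e+00  1.501e+02] FV [-1.5 -6.2  3.6]
d units [-0.003 -0.001  0.088] turn units [-0.016 -0.006 -0.013]
```

{"name": "apply_moves", "arguments": {
  "steps": [0, -0.08, -0.03, 0, 0, 0, 15, 0, -0.073, 0, 0, 0, 0, 15, 0, 0, 0, 0, 0, 0, 15, 0, 0, 0, 0, 0, 0, 15]
}}

```text
t: 9.73
tool_pos: [0.5242, 0.1153, 0.1505]
orientation: [-0.481, -3.104, -0.0]
force: [0.8, 0.5, -4.1]
opening: 0.0218
gripper_force: 15.0
```

```bash
python3 - <<'E'
from fit import *
v=np.load("v.npy");delta(v,[0,-.0034,.1475])
E
```

```text
t 9.73 open 21.8 gf 15.0 posV mm [ -0.2  -3.9 150.5] FV [ 0.6  0.7 -4.1]
d units [-0.008  0.016  0.101] turn units [ 0.    -0.008 -0.014]
```

{"name": "apply_moves", "arguments": {
  "steps": [0, 0.016, 0.045, 0, 0, 0, 15, 0, 0, 0, 0, 0, -0.5, 15, 0, 0, 0, 0, 0, -0.7, 15, 0, 0, 0, 0, 0, -0.7, 15, 0, 0, 0, 0, 0, -0.7, 15, 0, 0, 0, 0, 0, -0.7, 15, 0, 0, 0, 0, 0, -0.7, 15, 0, 0, 0, 0, 0, 0, 15]
}}

```text
t: 10.4
tool_pos: [0.5252, 0.1159, 0.15]
orientation: [-0.181, 3.135, 0.0]
force: [-0.1, 0.2, -0.7]
opening: 0.0217
gripper_force: 15.0
```

```bash
python3 - <<'E'
from fit import *
v=np.load("v.npy");delta(v,[0,-.0034,.1495],np.pi/2)
E
```

```text
t 10.40 open 21.7 gf 15.0 posV mm [  0.5  -3.  150. ] FV [-0.2  0.2 -0.7]
d units [ 0.02  -0.006  0.018] turn units [-5.0000e-03  1.1000e-02 -1.0978e+01]
```

{"name": "apply_moves", "arguments": {
  "steps": [0, 0, 0, 0, 0, -0.9, 15, 0, 0, 0, 0, 0, -0.9, 15, 0, 0, 0, 0, 0, -0.9, 15, 0, 0, 0, 0, 0, -0.9, 15, 0, 0, 0, 0, 0, -0.9, 15, 0, 0, 0, 0, 0, -0.9, 15, 0, 0, 0, 0, 0, -0.9, 15, 0, 0, 0, 0, 0, -0.9, 15, 0, 0, 0, 0, 0, -0.9, 15, 0, 0, 0, 0, 0, -0.9, 15, 0, 0, 0, 0, 0, -0.9, 15, 0, 0, 0, 0, 0, -0.9, 15]
}}

```text
t: 11.4
tool_pos: [0.5247, 0.1221, 0.1504]
orientation: [1.811, -2.563, 0.017]
force: [3.6, -14.7, 7.7]
opening: 0.022
gripper_force: 15.1
```

```bash
python3 - <<'E'
from fit import *
v=np.load("v.npy");delta(v,[0,.002,.1495],np.pi/2)
E
```

```text
t 11.40 open 22.0 gf 15.1 posV mm [ -1.9   2.7 150.4] FV [  7.8 -12.9   7.7]
d units [ 0.022 -0.063  0.032] turn units [-0.065 -0.086 -0.326]
```

{"name": "apply_moves", "arguments": {
  "steps": [0.06, -0.05, -0.03, -0.065, -0.086, 0, 15, 0, 0, 0, 0, 0, -0.33, 15, 0, 0, 0, 0, 0, 0, 15, 0, 0, 0, 0, 0, 0, 15, 0, 0, 0, 0, 0, 0, 15]
}}

```text
t: 11.82
tool_pos: [0.5232, 0.1312, 0.151]
orientation: [1.831, -2.545, 0.018]
force: [-0.5, -5.1, 3.0]
opening: 0.0219
gripper_force: 15.0
```

```bash
python3 - <<'E'
from fit import *
v=np.load("v.npy");delta(v,[0,.002,.1495],np.pi/2)
E
```

```text
t 11.82 open 21.9 gf 15.0 posV mm [ -6.   11.1 151. ] FV [ 1.1 -5.   3. ]
d units [ 0.298 -0.205  0.056] turn units [-0.05  -0.115 -0.167]
```

```bash
python3 - <<'E'
from fit import *
s=robot.read_state();print(np.round(s["q"],3),np.round(s["dq"],3),np.round(s["wrist_torque"],2))
v=np.load("v.npy");delta(v,[0,.002,.1495],np.pi/2)
im=[]
for c,(x,y) in(("top",(170,140)),("side",(175,110))):
    i=eyes.read_camera(c);i=i[y:y+130,x:x+130,::-1];im.append(cv2.resize(i,(400,400),interpolation=cv2.INTER_CUBIC))
cv2.imwrite("pics/g3.png",cv2.convertScaleAbs(np.hstack(im),alpha=1.4))
E
```

```text
[ 0.16   0.011  1.738 -0.013  1.394 -2.656] [-0.001 -0.001  0.002  0.003 -0.002 -0.006] [-0.83 -0.22  0.2 ]
t 11.82 open 21.9 gf 15.0 posV mm [ -6.   11.1 151. ] FV [ 1.1 -5.   3. ]
d units [ 0.298 -0.205  0.056] turn units [-0.05  -0.115 -0.167]
```

View pics/g3.png

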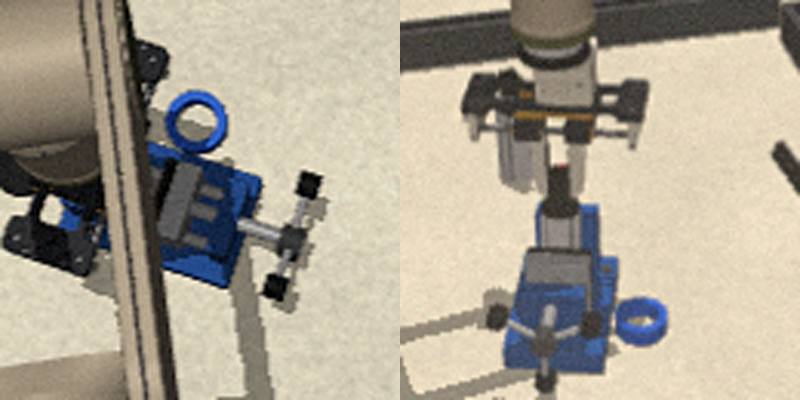

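q6 has reached its limit (-2.656), so the solver let the position drift; the picture shows the unit turned and upright (top at about (560,170)), socket hidden behind. Release and lift off.

{"name": "apply_moves", "arguments": {
  "steps": [0, 0, 0, 0, 0, 0.3, 30, 0, 0, 0, 0, 0, 0.3, 40, 0, 0, 0, 0, 0, 0, 55, 0, 0, 0, 0, 0, 0, 60, 0, 0, 0, 0, 0, 0, 60, 0, 0, -0.6, 0, 0, 0, 60, 0, 0, -0.8, 0, 0, 0, 60, 0, 0, -0.8, 0, 0, 0, 60]
}}

```text
t: 12.58
tool_pos: [0.5219, 0.1326, 0.2163]
orientation: [1.752, -2.597, 0.015]
force: [0.7, 0.0, 0.6]
opening: 0.0558
gripper_force: 0.0
```

```bash
python3 - <<'E'
from fit import *
s=robot.read_state();print(np.round(s["q"],3))
v=np.load("v.npy");delta(v,[0,.002,.2095],0)
for c in("top","side"):
    eyes.read_camera(c)
    for n in("unit_top","unit_socket"): print(c,n,[(np.round(d["xy"],1).tolist(),round(d["conf"],2)) for d in eyes.place_of(c,n)[:3]])
    print(np.round(proj(c,vw(v,[[0,.002,.178],[0,.037,.1205]])),1))
E
```

```text
[ 0.162 -0.03   1.658 -0.012  1.517 -2.595]
t 12.58 open 55.8 gf 0.0 posV mm [ -7.7  12.  216.3] FV [0.7 0.2 0.6]
d units [ 0.308 -0.281  0.23 ] turn units [-0.111 -0.077 14.257]
top unit_top [([209.8, 194.8], 0.36)]
top unit_socket []
[[206.8 193.9]
 [197.1 193.6]]
side unit_top [([227.7, 169.3], 0.72)]
side unit_socket [([226.6, 177.5], 0.79)]
[[227.3 167.8]
 [229.2 175.6]]
```

{"name": "apply_moves", "arguments": {
  "steps": [0, 0, 0, -0.111, -0.077, 0, 50, 0, 0, 0, 0, 0, 0.95, 50, 0, 0, 0, 0, 0, 0.95, 50, 0, 0, 0, 0, 0, 0.95, 50, 0, 0, 0, 0, 0, 0.95, 50, 0, 0, 0, 0, 0, 0.95, 50, 0, 0, 0, 0, 0, 0.95, 50, 0, 0, 0, 0, 0, 0.95, 50, 0, 0, 0, 0, 0, 0.95, 50, 0, 0, 0, 0, 0, 0.95, 50, 0, 0, 0, 0, 0, 0.95, 50, 0, 0, 0, 0, 0, 0.95, 50]
}}

```text
t: 13.88
tool_pos: [0.5221, 0.1324, 0.2151]
orientation: [0.136, -3.129, 0.0]
force: [-0.7, -0.3, -0.1]
opening: 0.0467
gripper_force: 0.0
```

{"name": "apply_moves", "arguments": {
  "steps": [0, 0, 0, 0, 0, 0.95, 50, 0, 0, 0, 0, 0, 0.95, 50, 0, 0, 0, 0, 0, 0.95, 50, 0, 0, 0, 0, 0, 0.95, 50, 0.2, -0.9, 0, 0, 0, 0, 50, 0.2, -0.9, 0, 0, 0, 0, 50, 0.2, -0.9, 0, 0, 0, 0, 50, 0.2, -0.9, 0, 0, 0, 0, 50, 0.2, -0.9, 0, 0, 0, 0, 50, 0.2, -0.9, 0, 0, 0, 0, 50, 0, 0, 0, 0, 0, 0, 50, 0, 0, 0, 0, 0, 0, 50]
}}

```text
t: 14.88
tool_pos: [0.4389, -0.0119, 0.2164]
orientation: [-0.482, -3.096, 0.002]
force: [0.5, 0.8, 0.7]
opening: 0.0469
gripper_force: 0.0
```

```bash
python3 - <<'E'
from fit import *
v=np.load("v.npy");delta(v,[-.045,-.155,.0955],0)
im=[]
for c,(x,y) in(("top",(175,160)),("side",(195,145))):
    i=eyes.read_camera(c);i=i[y:y+66,x:x+66,::-1];im.append(cv2.resize(i,(400,400),interpolation=cv2.INTER_CUBIC))
    for n in("unit_top","unit_socket"): print(c,n,[(np.round(d["xy"],1).tolist(),round(d["conf"],2)) for d in eyes.place_of(c,n)[:3]])
cv2.imwrite("pics/g4.png",cv2.convertScaleAbs(np.hstack(im),alpha=1.7))
E
```

```text
t 14.88 open 46.9 gf 0.0 posV mm [ -43.3 -150.9  216.4] FV [0.2 1.  0.7]
d units [ 0.024 -0.127  4.032] turn units [-0.026 -0.078 -0.026]
top unit_top [([209.6, 194.4], 0.45)]
top unit_socket [([198.9, 198.5], 0.47)]
side unit_top [([228.5, 167.9], 0.72), ([228.0, 197.6], 0.67)]
side unit_socket [([228.8, 180.5], 0.82)]
```

View pics/g4.png

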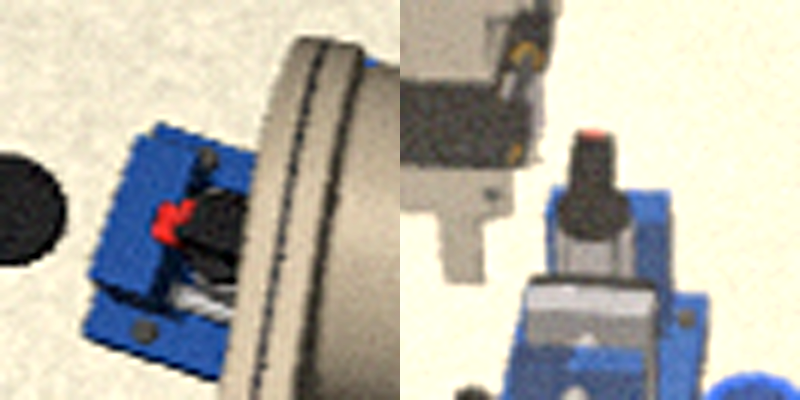

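```bash
python3 - <<'E'
from fit import *
v=np.load("v.npy")
i=eyes.read_camera("top").astype(int);m=(i[...,0]>1.8*i[...,1]+25)&(i[...,0]>70);m[:160]=0;m[215:]=0;m[:,:185]=0;m[:,225:]=0
ys,xs=np.nonzero(m);print(len(xs),xs.mean(),ys.mean());print(list(zip(xs,ys)))
for dx in(0,-.005):
  for d in(-10,0,10,20,30):
    a=np.radians(90+d)
    P=[[dx+r*np.cos(a)-w*np.sin(a),.001+r*np.sin(a)+w*np.cos(a),.1275] for r in(.023,.035) for w in(-.009,0,.009)]
    print(dx,d,np.round(proj("top",vw(v,P)),1).tolist())
print(robot.read_state()["t"])
E
```

```text
30 202.73333333333332 195.83333333333334
[(np.int64(202), np.int64(193)), (np.int64(205), np.int64(193)), (np.int64(206), np.int64(193)), (np.int64(201), np.int64(194)), (np.int64(202), np.int64(194)), (np.int64(203), np.int64(194)), (np.int64(204), np.int64(194)), (np.int64(205), np.int64(194)), (np.int64(206), np.int64(194)), (np.int64(201), np.int64(195)), (np.int64(202), np.int64(195)), (np.int64(203), np.int64(195)), (np.int64(204), np.int64(195)), (np.int64(205), np.int64(195)), (np.int64(201), np.int64(196)), (np.int64(202), np.int64(196)), (np.int64(203), np.int64(196)), (np.int64(204), np.int64(196)), (np.int64(205), np.int64(196)), (np.int64(200), np.int64(197)), (np.int64(201), np.int64(197)), (np.int64(202), np.int64(197)), (np.int64(203), np.int64(197)), (np.int64(200), np.int64(198)), (np.int64(201), np.int64(198)), (np.int64(202), np.int64(198)), (np.int64(203), np.int64(198)), (np.int64(201), np.int64(199)), (np.int64(202), np.int64(199)), (np.int64(203), np.int64(199))]
0 -10 [[203.5, 190.4], [201.9, 193.3], [200.2, 196.2], [199.6, 188.3], [198.0, 191.2], [196.4, 194
[... 254 characters left out ...]
200.8], [196.3, 194.4], [196.3, 197.6], [196.4, 201.0]]
0 30 [[200.3, 195.7], [200.9, 199.0], [201.5, 202.2], [195.9, 196.6], [196.5, 199.9], [197.2, 203.1]]
-0.005 -10 [[202.9, 192.1], [201.3, 195.0], [199.6, 197.9], [199.0, 190.0], [197.4, 192.9], [195.7, 195.8]]
-0.005 0 [[201.7, 193.2], [200.6, 196.3], [199.5, 199.5], [197.5, 191.9], [196.4, 195.0], [195.3, 198.1]]
-0.005 10 [[200.8, 194.5], [200.3, 197.8], [199.7, 201.0], [196.4, 193.9], [195.9, 197.2], [195.3, 200.4]]
-0.005 20 [[200.1, 195.9], [200.2, 199.2], [200.2, 202.5], [195.7, 196.1], [195.7, 199.4], [195.7, 202.7]]
-0.005 30 [[199.7, 197.5], [200.3, 200.7], [200.9, 203.9], [195.3, 198.4], [195.9, 201.6], [196.5, 204.9]]
15.2333
```

Top crop: red socket lies over the fixed jaw at about (201,196) image px, unit within ~5–10° of square and a few mm off the fixed jaw; the closing jaw will square it. Now back to knob0.

{"name": "apply_moves", "arguments": {
  "steps": [0.024, -0.127, 0, -0.026, -0.078, -0.026, 50, 0, 0, 0.9, 0, 0, 0, 50, 0, 0, 0.9, 0, 0, 0, 50, 0, 0, 0.9, 0, 0, 0, 50, 0, 0, 0.8, 0, 0, 0, 50, 0, 0, 0.5, 0, 0, 0, 50, 0, 0, 0, 0, 0, 0, 35, 0, 0, 0, 0, 0, 0, 20, 0, 0, 0, 0, 0, 0, 10, 0, 0, 0, 0, 0, 0, 10, 0, 0, 0, 0, 0, 0, 10, 0, 0, 0, 0, 0, 0, 10],
  "grip_force": 12
}}

```text
t: 16.23
tool_pos: [0.4387, -0.0161, 0.0988]
orientation: [0.474, 3.102, -0.005]
force: [-2.8, -6.5, 3.0]
opening: 0.0202
gripper_force: 12.0
```

```bash
cat >> fit.py <<'E'
def arc(s0,s1,n,k):
    s=np.linspace(s0,s1,n+1);P=np.array([kn(k,i) for i in s]);d=np.diff(P,axis=0)/.03
    for i,j in zip(s[1:],d): print(round(i,3),np.round([-j[0],-j[2]],3).tolist())
E
python3 - <<'E'
from fit import *
v=np.load("v.npy");delta(v,[-.045,-.155,.0955],0)
arc(1.7,-.2,19,0)
E
```

```text
t 16.23 open 20.2 gf 12.0 posV mm [ -42.2 -154.9   98.8] FV [-0.7 -7.1  3. ]
d units [ 0.093 -0.004  0.111] turn units [-0.025  0.037  0.025]
1.6 [-0.107, -0.149]
1.5 [-0.121, -0.138]
1.4 [-0.134, -0.125]
1.3 [-0.146, -0.111]
1.2 [-0.156, -0.096]
1.1 [-0.165, -0.08]
1.0 [-0.172, -0.063]
0.9 [-0.178, -0.045]
0.8 [-0.181, -0.027]
0.7 [-0.183, -0.009]
0.6 [-0.183, 0.009]
0.5 [-0.181, 0.027]
0.4 [-0.178, 0.045]
0.3 [-0.172, 0.063]
0.2 [-0.165, 0.08]
0.1 [-0.156, 0.096]
0.0 [-0.146, 0.111]
-0.1 [-0.134, 0.125]
-0.2 [-0.121, 0.138]
```

{"name": "apply_moves", "arguments": {
  "steps": [-0.107, -0.02, -0.149, 0, 0, 0, 10, -0.121, -0.02, -0.138, 0, 0, 0, 10, -0.134, 0, -0.125, 0, 0, 0, 10, -0.146, 0, -0.111, 0, 0, 0, 10, -0.156, 0, -0.096, 0, 0, 0, 10, -0.165, 0, -0.08, 0, 0, 0, 10, -0.172, 0, -0.063, 0, 0, 0, 10, -0.178, 0, -0.045, 0, 0, 0, 10, -0.181, 0, -0.027, 0, 0, 0, 10, -0.183, 0, -0.009, 0, 0, 0, 10, 0, 0, 0, 0, 0, 0, 10]
}}

```text
t: 17.15
tool_pos: [0.4842, -0.0306, 0.1251]
orientation: [0.474, 3.1, -0.002]
force: [0.2, -4.0, 5.6]
opening: 0.0201
gripper_force: 12.0
```

```bash
python3 - <<'E'
from fit import *
v=np.load("v.npy");k=kn(0,.7);delta(v,[k[0],-.155,k[2]-.0188],0)
E
```

```text
t 17.15 open 20.1 gf 12.0 posV mm [   5.5 -155.   125.1] FV [ 1.4 -3.8  5.6]
d units [0.186 0.002 0.13 ] turn units [-0.006  0.055  0.024]
```

{"name": "apply_moves", "arguments": {
  "steps": [-0.183, -0.02, -0.02, 0, 0, 0, 10, -0.181, 0, 0.027, 0, 0, 0, 10, -0.178, 0, 0.045, 0, 0, 0, 10, -0.172, 0, 0.063, 0, 0, 0, 10, -0.165, 0, 0.08, 0, 0, 0, 10, -0.156, 0, 0.096, 0, 0, 0, 10, -0.146, 0, 0.111, 0, 0, 0, 10, -0.134, 0, 0.125, 0, 0, 0, 10, -0.121, 0, 0.138, 0, 0, 0, 10, 0, 0, 0, 0, 0, 0, 10]
}}

```text
t: 17.98
tool_pos: [0.5251, -0.0437, 0.1036]
orientation: [0.474, 3.1, -0.001]
force: [5.5, -3.3, 2.0]
opening: 0.02
gripper_force: 12.0
```

```bash
python3 - <<'E'
from fit import *
v=np.load("v.npy");k=kn(0,-.2);delta(v,[k[0],-.155,k[2]-.0188],0)
k=kn(1,-.2);print(k)
E
```

```text
t 17.98 open 20.0 gf 12.0 posV mm [  48.5 -155.2  103.6] FV [ 6.2 -1.5  2. ]
d units [0.18  0.008 0.105] turn units [0.    0.052 0.023]
[np.float64(-0.05114164967076025), -0.155, np.float64(0.10523688881605144)]
```

{"name": "apply_moves", "arguments": {
  "steps": [0, 0, 0, 0, 0, 0, 50, 0, 0, 0, 0, 0, 0, 50, 0, 0, 0, 0, 0, 0, 50, 0, 0, -0.8, 0, 0, 0, 50, 0, 0, -0.8, 0, 0.05, 0.02, 50, 0.8, 0, 0, 0, 0, 0, 50, 0.8, 0, 0, 0, 0, 0, 50, 0.8, 0, 0, 0, 0, 0, 50, 0.87, 0, 0, 0, 0, 0, 50, 0, 0, 0, 0, 0, 0, 50, 0, 0, 0, 0, 0, 0, 50]
}}

```text
t: 18.9
tool_pos: [0.4284, -0.0131, 0.1511]
orientation: [-0.476, -3.102, -0.001]
force: [0.0, -0.3, 1.1]
opening: 0.0467
gripper_force: 0.0
```

```bash
python3 - <<'E'
from fit import *
v=np.load("v.npy");delta(v,[-.0495,-.155,.0864],0)
im=[]
for c,(x,y) in(("top",(175,160)),("side",(175,145))):
    i=eyes.read_camera(c);i=i[y:y+100,x:x+100,::-1];im.append(cv2.resize(i,(400,400),interpolation=cv2.INTER_CUBIC))
cv2.imwrite("pics/g5.png",cv2.convertScaleAbs(np.hstack(im),alpha=1.5))
E
```

```text
t 18.90 open 46.7 gf 0.0 posV mm [ -53.  -155.1  151.1] FV [ 0.1 -0.3  1.1]
d units [-0.122  0.004  2.155] turn units [-0.002 -0.033  0.012]
```

View pics/g5.png

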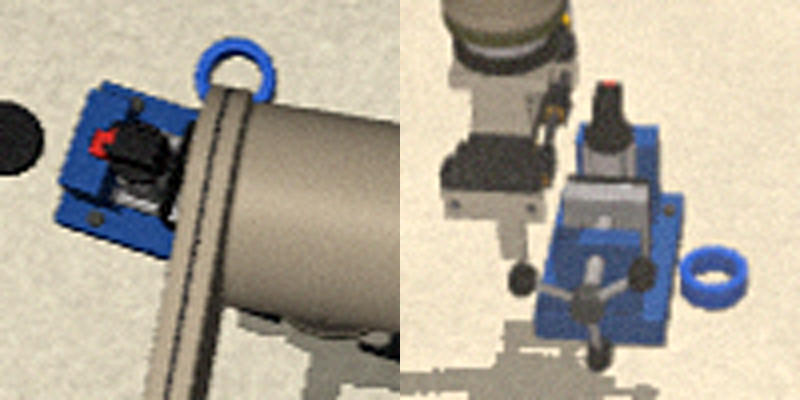

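The side crop shows knob1 at (522,280), directly below the fingers, and the unit squared with its socket over the fixed jaw. Pinch knob1.

{"name": "apply_moves", "arguments": {
  "steps": [-0.122, 0.004, 0.6, 0, -0.033, 0, 50, 0, 0, 0.8, 0, 0, 0, 50, 0, 0, 0.75, 0, 0, 0, 50, 0, 0, 0, 0, 0, 0, 35, 0, 0, 0, 0, 0, 0, 25, 0, 0, 0, 0, 0, 0, 10, 0, 0, 0, 0, 0, 0, 10, 0, 0, 0, 0, 0, 0, 10, 0, 0, 0, 0, 0, 0, 10],
  "grip_force": 15
}}

```text
t: 19.75
tool_pos: [0.4338, -0.0147, 0.0881]
orientation: [0.478, 3.103, -0.001]
force: [1.2, -0.3, 1.7]
opening: 0.0198
gripper_force: 15.0
```

```bash
python3 - <<'E'
from fit import *
v=np.load("v.npy");delta(v,[-.0495,-.155,.0864],0)
arc(-.2,-1.5,13,1)
E
```

```text
t 19.75 open 19.8 gf 15.0 posV mm [ -47.3 -155.    88.1] FV [1.2 0.1 1.7]
d units [0.075 0.002 0.058] turn units [0.    0.024 0.005]
-0.3 [-0.076, -0.167]
-0.4 [-0.092, -0.158]
-0.5 [-0.107, -0.148]
-0.6 [-0.122, -0.137]
-0.7 [-0.135, -0.124]
-0.8 [-0.147, -0.11]
-0.9 [-0.157, -0.095]
-1.0 [-0.165, -0.079]
-1.1 [-0.173, -0.062]
-1.2 [-0.178, -0.044]
-1.3 [-0.181, -0.026]
-1.4 [-0.183, -0.008]
-1.5 [-0.183, 0.01]
```

{"name": "apply_moves", "arguments": {
  "steps": [-0.076, 0, -0.167, 0, 0, 0, 10, -0.092, 0, -0.158, 0, 0, 0, 10, -0.107, 0, -0.148, 0, 0, 0, 10, -0.122, 0, -0.137, 0, 0, 0, 10, -0.135, 0, -0.124, 0, 0, 0, 10, -0.147, 0, -0.11, 0, 0, 0, 10, 0, 0, 0, 0, 0, 0, 10]
}}

```text
t: 20.33
tool_pos: [0.4528, -0.0208, 0.1126]
orientation: [0.478, 3.105, -0.0]
force: [2.9, 0.3, 0.8]
opening: 0.0193
gripper_force: 15.0
```

```bash
python3 - <<'E'
from fit import *
v=np.load("v.npy");k=kn(1,-.8);delta(v,[k[0],-.155,k[2]-.0188],0)
E
```

```text
t 20.33 open 19.3 gf 15.0 posV mm [ -27.4 -155.1  112.6] FV [2.6 1.2 0.8]
d units [0.114 0.004 0.028] turn units [-0.002  0.003  0.005]
```

{"name": "apply_moves", "arguments": {
  "steps": [-0.077, 0, -0.049, 0, 0, 0, 10, -0.08, 0, -0.046, 0, 0, 0, 10]
}}

```text
t: 20.5
tool_pos: [0.4558, -0.0217, 0.1146]
orientation: [-0.477, -3.103, 0.0]
force: [-2.5, 2.2, -0.9]
opening: 0.0201
gripper_force: 15.0
```

{"name": "apply_moves", "arguments": {
  "steps": [-0.082, 0, -0.041, 0, 0, 0, 10, -0.083, 0, -0.038, 0, 0, 0, 10]
}}

```text
t: 20.67
tool_pos: [0.461, -0.0234, 0.1173]
orientation: [-0.478, -3.104, 0.0]
force: [-3.0, 2.2, 1.8]
opening: 0.0199
gripper_force: 15.0
```

{"name": "apply_moves", "arguments": {
  "steps": [-0.086, 0, -0.033, 0, 0, 0, 10]
}}

```text
t: 20.75
tool_pos: [0.4637, -0.0242, 0.1185]
orientation: [-0.478, -3.104, 0.0]
force: [-3.4, 2.3, 2.8]
opening: 0.0203
gripper_force: 15.0
```

```bash
python3 - <<'E'
from fit import *
v=np.load("v.npy");k=kn(1,-1.05);delta(v,[k[0],-.155,k[2]-.0188],0)
E
```

```text
t 20.75 open 20.3 gf 15.0 posV mm [ -15.9 -155.1  118.5] FV [-3.9  1.1  2.8]
d units [0.087 0.005 0.017] turn units [-0.004 -0.007  0.007]
```

{"name": "apply_moves", "arguments": {
  "steps": [-0.087, 0, -0.029, 0, 0, 0, 10, -0.089, 0, -0.025, 0, 0, 0, 10]
}}

```text
t: 20.92
tool_pos: [0.4688, -0.0259, 0.1202]
orientation: [-0.478, -3.104, 0.001]
force: [-5.8, 2.9, 5.2]
opening: 0.0196
gripper_force: 15.0
```

{"name": "apply_moves", "arguments": {
  "steps": [-0.09, 0, -0.02, 0, 0, 0, 10]
}}

```text
t: 21.0
tool_pos: [0.4713, -0.0267, 0.1208]
orientation: [-0.478, -3.104, 0.0]
force: [-5.8, 3.4, 4.3]
opening: 0.0195
gripper_force: 15.0
```

```bash
python3 - <<'E'
from fit import *
v=np.load("v.npy");k=kn(1,-1.2);delta(v,[k[0],-.155,k[2]-.0188],0)
E
```

```text
t 21.00 open 19.5 gf 15.0 posV mm [  -7.9 -155.2  120.8] FV [-6.6  1.5  4.3]
d units [0.09  0.005 0.022] turn units [-0.004 -0.007  0.006]
```

{"name": "apply_moves", "arguments": {
  "steps": [-0.09, 0, -0.012, 0, 0, 0, 10]
}}

```text
t: 21.08
tool_pos: [0.4739, -0.0275, 0.1213]
orientation: [-0.478, -3.104, 0.001]
force: [-6.6, 2.6, 5.9]
opening: 0.0201
gripper_force: 15.0
```

```bash
python3 - <<'E'
from fit import *
v=np.load("v.npy");k=kn(1,-1.25);delta(v,[k[0],-.155,k[2]-.0188],0)
E
```

```text
t 21.08 open 20.1 gf 15.0 posV mm [  -5.2 -155.2  121.3] FV [-7.   0.5  5.9]
d units [0.089 0.006 0.022] turn units [-0.004 -0.008  0.006]
```

{"name": "apply_moves", "arguments": {
  "steps": [-0.09, 0, -0.01, 0, 0, 0, 10]
}}

```text
t: 21.17
tool_pos: [0.4765, -0.0283, 0.1217]
orientation: [-0.478, -3.104, 0.001]
force: [-7.3, 3.3, 7.3]
opening: 0.0197
gripper_force: 15.0
```

```bash
python3 - <<'E'
from fit import *
v=np.load("v.npy");k=kn(1,-1.3);delta(v,[k[0],-.155,k[2]-.0188],0)
E
```

```text
t 21.17 open 19.7 gf 15.0 posV mm [  -2.5 -155.2  121.7] FV [-7.9  1.   7.3]
d units [0.088 0.005 0.024] turn units [-0.004 -0.007  0.006]
```

{"name": "apply_moves", "arguments": {
  "steps": [0, 0, 0, 0, 0, 0, 10, 0, 0, 0, 0, 0, 0, 40, 0, 0, 0, 0, 0, 0, 50, 0, 0, 0, 0, 0, 0, 50, 0, 0, -0.8, 0, 0, 0, 50, 0, 0, -0.8, 0, 0, 0, 50, 0, 0, -0.8, 0, 0, 0, 50, 0.5, -0.8, -0.8, 0, 0, 0, 50, 0.5, -0.8, 0, 0, 0, 0, 50, 0.5, -0.8, 0, 0, 0, 0, 50, 0.5, -0.8, 0, 0, 0, 0, 50, 0.5, -0.8, 0, 0, 0, 0, 50]
}}

```text
t: 22.17
tool_pos: [0.368, -0.121, 0.2173]
orientation: [0.477, 3.105, -0.002]
force: [1.0, -0.3, -0.8]
opening: 0.0464
gripper_force: 0.0
```

{"name": "apply_moves", "arguments": {
  "steps": [0.5, -0.8, 0, 0, 0, 0, 50, 0.5, -0.8, 0, 0, 0, 0, 50, 0.5, -0.8, 0, 0, 0, 0, 50, 0.5, -0.8, 0, 0, 0, 0, 50, 0, 0, 0, 0, 0, 0, 50, 0, 0, 0, 0, 0, 0, 50]
}}

```text
t: 22.67
tool_pos: [0.2822, -0.1947, 0.2173]
orientation: [0.484, 3.103, -0.002]
force: [0.8, -0.1, 0.6]
opening: 0.0465
gripper_force: 0.0
```

```bash
python3 - <<'E'
from fit import *
im=[]
for c,(x,y) in(("top",(175,160)),("side",(175,145))):
    i=eyes.read_camera(c);i=i[y:y+100,x:x+100,::-1];im.append(cv2.resize(i,(400,400),interpolation=cv2.INTER_CUBIC))
cv2.imwrite("pics/g6.png",cv2.convertScaleAbs(np.hstack(im),alpha=1.5))
E
```

```text
(no output)
```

View pics/g6.png

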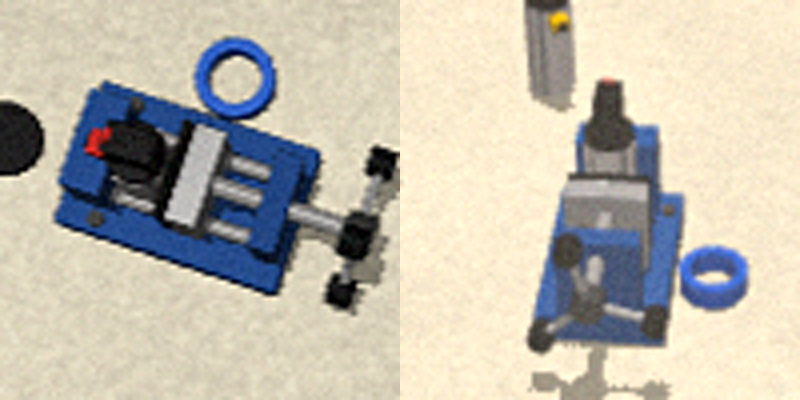

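```bash
python3 - <<'E'
from fit import *
v=np.load("v.npy")
K=[("side",0,(655,320)),("side",1,(568,250)),("side",2,(540,335)),("side",9,(588,303)),("top",2,(341,292)),("top",0,(381,163))]
def px(c,q): return np.array(q)/4-([100,0] if c=="side" else [0,0])-.5+((175,145) if c=="side" else (175,160))
K=[("side",0,(655,320)),("side",1,(568,250)),("side",2,(540,335)),("side",9,(588,303))]
f=lambda x:np.ravel([proj(c,vw([x[1],x[2],v[2]],kn(k,x[0]) if k<9 else [0,-.155,.085]))[0]-px(c,q) for c,k,q in K])
r=least_squares(f,[-1.2,*v[:2]]);print(r.x,v,np.round(f(r.x),1))
E
```

```text
[-1.15287309  0.52407689  0.12284114] [ 0.52560901  0.11889344 -0.3060575 ] [-0.1  0.2 -0.  -0.   0.2 -0.  -0.1 -0.1]
```

The final picture shows the socket at (97,143) of the top crop, over the fixed jaw. The screw angle comes out at about -1.15, which matches contact at -1.0 plus roughly 30 N of squeeze kept. The tape and spare unit have not moved.

```bash
python3 -c "
from plant import robot
print(robot.close_job())"
```

```text
the job is handed in; nothing more can be done
None
```

The job is handed in: the unit is turned so its red socket points over the fixed jaw, and the vice was retightened to roughly 60–70 N by feel. From the last picture it still holds about 30 N after letting go.

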